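# Move a serving board to the other folding hook and fold the empty one home

### The job

Move the round serving board to the panel's other folding hook: swing that hook out of its clip all the way to its stop, then hang the board on it. When that is done, fold the hook you emptied flat again and press it fully home in its clip, so that nobody catches a sleeve on it. Treat the hooks gently, pushing no harder than they need and stopping as soon as you feel them come home, and leave the things around alone.

Things in the scene. Friction and masses are not known exactly. Their poses are not given: they have to be found in the camera images.
- panel: Upright panel of light wood on a foot, fixed. Origin: centre of the foot's underside, on the worktop; x points to its back (away from the robot), y along it, z up. 440 mm long (y), 18 mm thick (front face at x = -9 mm), top edge at z = 220 mm; foot 120 mm deep, 18 mm high. Two equal folding hooks are screwed to its front. hook_a is the one that carries the serving board at the start.
- spot_left (a point): Nominal hinge axis of the left hook, at the height of its bar's centre line (panel x = -45, y = +135, z = 215 mm). The hook was fixed by hand over wooden packing: the real axis is off this point by up to 8 mm in panel x and 6 mm in y, and the whole hook with its clip is turned up to 0.06 rad about the vertical. No reading shows this: feel or look. hook_a is here or at the other spot.
- spot_right (a point): Nominal hinge axis of the right hook, at the height of its bar's centre line (panel x = -45, y = -85, z = 215 mm). The hook was fixed by hand over wooden packing: the real axis is off this point by up to 8 mm in panel x and 6 mm in y, and the whole hook with its clip is turned up to 0.06 rad about the vertical. No reading shows this: feel or look. hook_a is here or at the other spot.
- hook_a (a joint): Angle of the hook that carries the serving board at the start (then 1.571, at its stop): 0 = folded along the panel's -y, home in its clip; it swings level, clockwise from above, to 1.571 = out along the panel's -x. 9 mm bar with an upright end 95 mm from the axis, topped by a 13 mm ball, its centre 21 mm over the bar's centre line. Stiff hinge, stays where left; 0.6 N at the ball moves it.
- hook_b (a joint): Angle of the other hook, built alike; at the start 0, in its clip: two sprung black jaws 60 mm from the axis that grip the bar from above and below (tops 9 mm over its centre line). Over the last 0.15 rad they resist with 6 to 12 N at the ball, in or out, and hold the bar by friction. At 0 and 1.571 a hook meets a firm stop; over 14 N at the ball on a stop is too hard.
- serving_board: Loose board of brown wood, 0.18 to 0.29 kg: a disc 120 mm across with a handle rising from it, all 12 mm thick (x), 190 mm tall (z). Origin: lowest point of the disc, mid thickness. At the start it hangs on hook_a, square to the bar within 0.1 rad, 36 to 48 mm from the hinge axis, origin 167 mm below the bar's centre line.
- board_bar (a point): Centre of the cross bar at the top of the serving board's handle: 50 mm wide (y), 18 mm high (z), 12 mm thick (x); pinch it here from above across its 12 mm. Under it, from 9 to 55 mm below this point, is an upright slot 27 mm wide, right through along x. The slot must pass over a hook's upright end and ball; then the bar's underside rests on the hook bar.
- rolling_board: Round wooden rolling board, 234 mm across and 36 mm high, on the worktop in front of the panel; origin under its centre. Leave alone.
- tumbler: Steel tumbler, 83 mm across and 98 mm high, to the left; origin under its centre. Leave alone.
- katori: Small steel bowl, 94 mm across and 38 mm high, front left; origin under its centre. Leave alone.
- onion: Red onion, about 65 mm, front right; origin under its centre. Leave alone.
- bush_a (a joint): Twist of the black rubber bush under hook_a's hinge, which carries the hinge and both its stops: 0 unloaded. Pushing the hook against a stop twists it by 0.012 rad at about 14 N at the ball (positive at the swung-out stop, negative at the folded one), the most that it should bear. The clip's own resistance does not twist it.
- bush_b (a joint): Twist of the black rubber bush under hook_b's hinge, which carries the hinge and both its stops: 0 unloaded. Pushing the hook against a stop twists it by 0.012 rad at about 14 N at the ball (positive at the swung-out stop, negative at the folded one), the most that it should bear. The clip's own resistance does not twist it.
Things that resemble listed ones, but are neither listed nor needed, are in the scene too. There is more than one size of the serving_board; the job needs the largest.

How it is judged (in metres and radians):
On the way, in this order (a step that is already met when the one before it is completed fails the run):
1. the folded hook is swung out to its stop (value of joint hook_b above 1.54 rad), for 0.2 s.
2. the serving board hangs on that hook, let go of (contact force between serving_board and hook_b above 1 N and contact force between the fingers and serving_board below 0.2 N and angle between serving_board's own z axis and vertical below 0.15 rad and linear speed of serving_board below 0.05 m/s and value of joint hook_b above 1.54 rad), for 0.2 s.
3. the emptied hook is folded home in its clip (value of joint hook_a below 0.025 rad), for 0.2 s.
At the end, for the whole second after the job is handed in: The serving board hangs upright (within 0.15 rad) and still (under 0.05 m/s) by its weight on hook_b, untouched; hook_b is swung out to its stop (over 1.54 rad); hook_a is empty and folded home in its clip (under 0.025 rad) (all of step 2 and value of joint hook_a below 0.025 rad and contact force between serving_board and hook_a below 0.2 N).
It fails at once if a hook is forced against its stop with more than about 14 N at the ball (value of joint any of bush_a, bush_b below -0.012 rad or value of joint any of bush_a, bush_b above 0.012 rad).
It fails at once if the serving board presses on a hook with more than 24 N (contact force between serving_board and hook_a above 24 N or contact force between serving_board and hook_b above 24 N).
It fails at once if the rolling board, tumbler, small bowl or onion is moved by more than 30 mm (distance of any of rolling_board, tumbler, katori, onion from where it was at the start of the episode above 0.03 m).
It also fails if it takes over 72 s, if anything falls off the work surface, if the arm or the gripper's body presses on something with over 40 N, if the wrist force passes 120 N, or if a joint passes its speed limit or range.

### The arm

A 6-joint arm with a two-finger parallel gripper is mounted at the origin on a cart in front of the work surface, level with it; the furniture and walls round the work are solid. World frame = base frame: x ahead of the robot, y to its left, z up, the work surface at z = 0. Lengths are in mm, angles in rad, forces in N, time in s.
With the tool pointing down it reaches from about 350 to 775 mm from the base axis. Payload 7.3 kg.
Tool frame: the origin (TCP) lies at the very end of the fingers, on their centre line; the grasp point (between the pads) lies behind it (bot.grip_point_offset is the z of the grasp point in the tool frame, in mm); z points along the fingers, y is the line along which they close (so a half turn about z gives the same grasp; the last joint's range is limited). The gripper opens to 92 mm and grips with 3 to 60 N. Pads are 19 mm wide; open, the fingers measure 130 mm over their backs; the gripper's body (75 mm by 190 mm) begins 47 mm behind the grasp point.
Start: joints at [-0.146, 0.342, 1.524, -0, 1.275, -0.146], TCP at [525.019, 0.019, 226.741] pointing down, gripper open.
Joint ranges: [-2.53, 2.53], [-0.77, 2.02], [0.04, 2.7], [-1, 4.14], [0.28, 2.66], [-3.11, 3.11]. Speed limits (rad/s): [2.57, 2.57, 3.14, 3.14, 3.14, 3.14].

### API

Orientations are given as [roll, pitch, yaw] about the fixed x, y, z axes, in that order (R = Rz(yaw) Ry(pitch) Rx(roll)).
In Python, from plant import bot gives the robot as it stands. The module is installed in compiled form; this text tells all that it offers.
- The arm moves only by the shell command python3 -m crank 'ROWS'. ROWS is JSON, a list that holds one entry, the list of rows, each a list of 5 numbers: the opening, from 0 (shut) to 1 (fully open), then the shift along the tool's x, y, z in cm, then the turn about the tool's z in degrees. In form: [[[claw, x, y, z, turn], ...]]. A call has exactly 10 rows; each row is the pose to reach, as a shift and turn from the pose commanded when the call began, along the tool's axes at that moment; what a row does not reach only later rows make up. A row lasts 1/10 s, in which the tool goes at most 50 mm and 8.59 degrees, less where a joint would pass 70% of its speed; a pose out of reach is approached as far as the arm can. A call with a gripper value outside its range is refused whole. The fingers move at their own pace and stop on an object; the grip force is fixed at half the most. Time passes only in rows, so rows that repeat a pose let the fingers close, or fill a call up. It gives the time, the measured TCP pose, the force, the opening and the grip force at its end, in the units of the state.
- bot.get_obs(): the state, without advancing time (a new reading comes with each control period).
- bot.capture(name): name is "scene" or "side" or "wrist"; returns (picture, depth): 400x640x3 uint8, red, green, blue; 400x640 float32, mm along the optical axis (not along the pixel's ray), 0 where there is no reading.
- bot.calibration(name): a dict with "vertical_fov" (degrees; the focal length in pixels is half the picture's height over the tangent of half this angle, whatever the lens; pixels are square), "cx", "cy" (the principal point, pixels), "rvec" (rotation vector, rad) and "tvec" (3), from world to camera coordinates, as OpenCV has them; the wrist camera has in their place "tool_from_camera" (4x4, takes a point from camera to tool coordinates, whose origin is the TCP and whose axes are the flange's). Camera axes: x right, y down, z forward; pixel columns grow to the right and rows downward; lengths in mm; the calibration is good to about 2 mm. A picture is of the moment at which its call begins: read the wrist's pose just before it. calibration takes no time and is no camera call.
- bot.close_job(): hands the job in; it is judged then, once.
The state is a dict: "time": time; "joint_positions": joint angles; "dq": joint speeds; "tau": joint torques, N m; "tool_pos": TCP position; "tcp_rot": TCP orientation; "contact_force": force on the tool from outside, world axes, zero at the start; "moment": the same for the moment, N m; "grip_width": finger opening in mm; "finger_force": force on a finger pad.
Only numpy, scipy, OpenCV 4.12 (cv2) and the standard library are available. Lean on these libraries where they do the work, as an engineer would, in place of code of your own. Each camera call takes 0.05 s, during which the arm holds its last target. There are 200 camera calls.

## Working session

There is one attempt and no reset: what is moved stays moved. The work goes in short steps, Python scripts to look and compute and a shell command to move; the robot and the scene stay as the last step left them, time stands still between calls to the robot, and variables do not carry over. Pictures are saved under pics/ and viewed, at most 10 in all, crops included, and the job is handed in when it is done.

```bash
mkdir -p pics; cat > h.py <<'E'
from plant import bot
import numpy as np, cv2
from scipy.spatial.transform import Rotation as R
def cam(n, obs=None):
    c=bot.calibration(n); f=200/np.tan(np.radians(c['vertical_fov'])/2)
    if 'rvec' in c:
        Rm=cv2.Rodrigues(np.array(c['rvec'],float))[0]; t=np.array(c['tvec'],float).ravel()
        Rw=Rm.T; o=-Rm.T@t
    else:
        T=np.array(c['tool_from_camera']); Rt=R.from_euler('xyz',obs['tcp_rot']).as_matrix()
        Rw=Rt@T[:3,:3]; o=Rt@T[:3,3]+np.array(obs['tool_pos'])
    return f,c['cx'],c['cy'],Rw,o
def ray(C,u,v):
    f,cx,cy,Rw,o=C; return o, Rw@np.array([(u-cx)/f,(v-cy)/f,1.])
def pts(C,d):
    f,cx,cy,Rw,o=C; v,u=np.mgrid[0:d.shape[0],0:d.shape[1]]
    P=np.stack([(u-cx)/f*d,(v-cy)/f*d,d],-1); return P@Rw.T+o
def proj(C,p):
    f,cx,cy,Rw,o=C; q=Rw.T@(np.array(p)-o); return q[0]/q[2]*f+cx,q[1]/q[2]*f+cy
def tri(o1,d1,o2,d2):
    A=np.stack([d1,-d2],1); s=np.linalg.lstsq(A,o2-o1,rcond=None)[0]
    a=o1+s[0]*d1;b=o2+s[1]*d2; return (a+b)/2,np.linalg.norm(a-b)
def snap(n,tag):
    ob=bot.get_obs(); im,d=bot.capture(n); cv2.imwrite(f'pics/{tag}.png',im[:,:,::-1]); C=cam(n,ob)
    np.savez(f'pics/{tag}.npz',im=im,d=d,f=C[0],cx=C[1],cy=C[2],Rw=C[3],o=C[4]); return im,d,C
def load(tag):
    z=np.load(f'pics/{tag}.npz'); return z['im'],z['d'],(float(z['f']),float(z['cx']),float(z['cy']),z['Rw'],z['o'])
E
python3 - <<'E'
from h import *
print(bot.get_obs(), bot.grip_point_offset)
a=[]
for n in ['scene','side','wrist']:
    im,d,C=snap(n,n+'0'); print(n,C[4].round(),C[3][:,2].round(2),C[0]); a.append(im)
E
```

```text
{'time': 0.0, 'joint_positions': array([-1.46026517e-01,  3.42732333e-01,  1.52502824e+00, -2.55251645e-05,
        1.27537948e+00, -1.46022972e-01]), 'dq': array([ 0.00049846,  0.0001705 ,  0.00235771, -0.00220918, -0.00110701,
        0.00141576]), 'tau': array([ 7.61924657e-04, -4.31245601e+01, -2.44219762e+01,  7.17750052e-02,
        5.59406646e-02, -1.04314388e-04]), 'tool_pos': array([5.24592108e+02, 6.04764637e-02, 2.26036052e+02]), 'tcp_rot': array([-3.14005817e+00, -2.01005774e-04,  1.57080008e+00]), 'contact_force': array([ 0.61336051, -0.40049176,  0.41955418]), 'moment': array([-0.01556135,  0.06009259,  0.0180881 ]), 'finger_force': 0.0, 'grip_width': 91.70339250557434} -18.8
scene [-406. -468.  991.] [ 0.7   0.38 -0.61] 490.4927292683584
side [ 558. -979.  900.] [-0.03  0.81 -0.59] 419.7350618984043
wrist [525.  82. 385.] [-0.   -0.3  -0.95] 308.3912784387783
```

View pics/scene0.png

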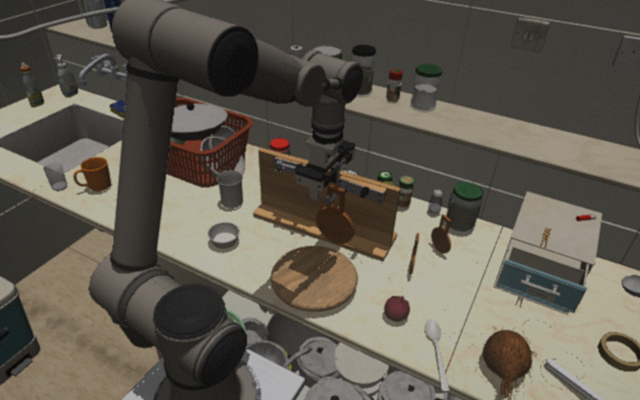

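View pics/side0.png

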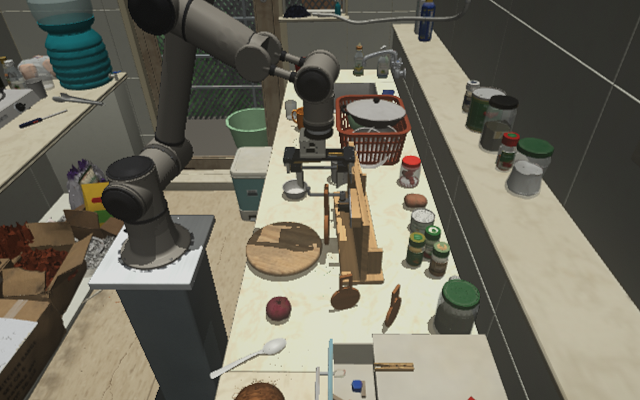

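The largest board (scene ~(336,222), side ~(327,215)) hangs on the panel. The lookalikes are smaller boards at scene (442,235) and (413,255), which are (345,292) and (394,305) in the side view; both stand free of the panel. Next is a closer look plus depth measurements.

```bash
python3 - <<'E'
from h import *
im,d,C=load('scene0'); cr=im[130:270,230:420]; a=cv2.resize(cr,(760,560),interpolation=cv2.INTER_CUBIC)
cv2.imwrite('pics/c1.png',cv2.convertScaleAbs(a[:,:,::-1],alpha=1.8,beta=15))
for t in ['scene0','side0','wrist0']:
    im,d,C=load(t); P=pts(C,d); x,y,z=P[...,0],P[...,1],P[...,2]
    hsv=cv2.cvtColor(im,cv2.COLOR_RGB2HSV)
    m=(d>0)&(z>170)&(z<228)&(x>480)&(x<900)&(abs(y)<350)&(hsv[...,1]>70)
    q=P[m]; print(t,m.sum())
    top=P[(d>0)&(z>213)&(z<226)&(x>500)&(x<760)&(abs(y)<350)&(hsv[...,1]>70)]
    if len(top)>20:
        print(np.percentile(top,[2,50,98],axis=0).round())
im,d,C=load('wrist0');cv2.imwrite('pics/w0b.png',cv2.convertScaleAbs(im[:,:,::-1],alpha=1.5,beta=10))
E
```

```text
scene0 1400
[[ 536. -156.  214.]
 [ 625.  -31.  218.]
 [ 647.  261.  224.]]
side0 1090
[[ 571. -162.  214.]
 [ 631.  -48.  219.]
 [ 649.  252.  223.]]
wrist0 18083
[[581.  -5. 214.]
 [630.  80. 221.]
 [646. 126. 223.]]
```

View pics/c1.png

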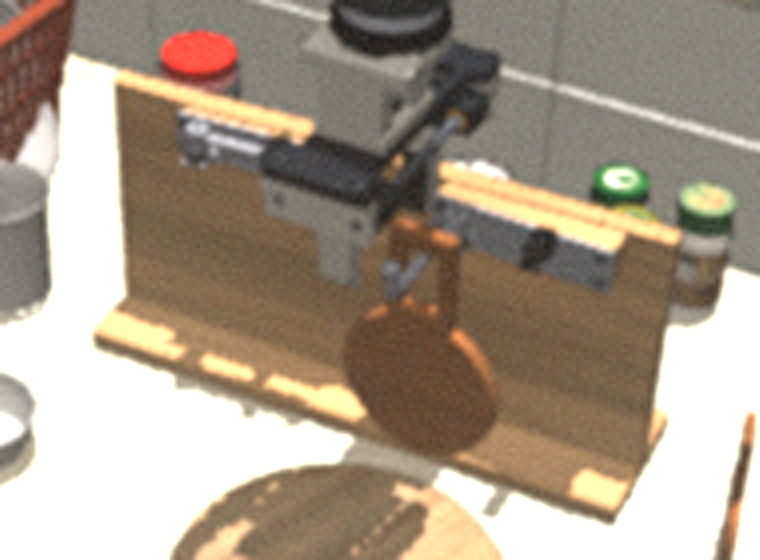

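View pics/w0b.png

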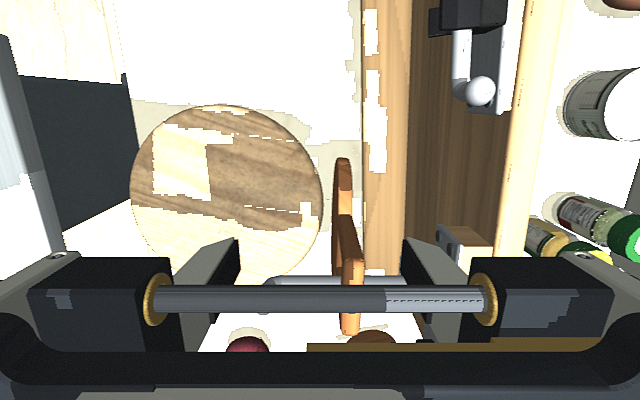

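The close crop confirms the choice. The big board hangs by its handle on the swung-out right hook, so hook_a is right and hook_b is left. In the wrist view hook_b is folded, with its ball at (478,92) and the black clip at (465,20). I'll raise the tool and go left to measure hook_b from the wrist.

```bash
python3 -m crank '[[[1,0,0,-2,0],[1,0,0,-4,0],[1,1,0.5,-6,0],[1,2.5,1.5,-8,0],[1,4,2.5,-10,0],[1,5,3.5,-10,0],[1,6,4,-10,0],[1,6,4,-10,0],[1,6,4,-10,0],[1,6,4,-10,0]]]'
python3 - <<'E'
from h import *
print(bot.get_obs()['tool_pos'])
im,d,C=snap('wrist','w1');cv2.imwrite('pics/w1b.png',cv2.convertScaleAbs(im[:,:,::-1],alpha=1.3,beta=10))
E
```

```text
time: 1.15
tool_pos: [564.5, 59.6, 326.3]
tcp_rot: [-3.141, 0.0, 1.57]
contact_force: [-0.1, 0.1, -0.5]
grip_width: 91.8
finger_force: 0.0
[564.54945095  59.55793141 326.34091859]
```

View pics/w1b.png

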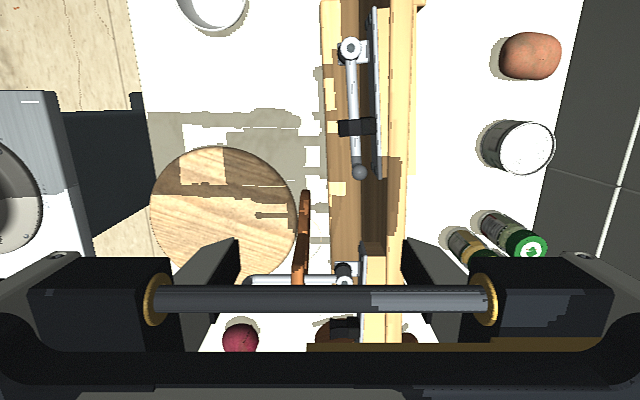

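The wrist picture shows hook_b's hinge at (350,47), clip jaws at (357,127) and ball at (359,171). The panel top runs along x≈400, hook_a's hinge is at (344,280) with its bar to about (245,282), and the board is edge-on at (302,235).

```bash
python3 - <<'E'
from h import *
im,d,C=load('w1'); P=pts(C,d)
def at(u,v,z): o,r=ray(C,u,v); return (o+r*(z-o[2])/r[2]).round(1)
for n,(u,v) in dict(hinge=(350,47),bar=(354,100),clip=(357,127),ball=(359,171),hingeA=(344,280),barA=(270,281),barA2=(320,281)).items():
    print(n,P[v-1:v+2,u-1:u+2].reshape(-1,3).round(1)[4],at(u,v,215))
# panel top edges from wrist depth at several rows
x,y,z=P[...,0],P[...,1],P[...,2]
m=(d>0)&(z>214)&(z<226)&(x>600)
m[:,:384]=0
q=P[m]; print(len(q),np.median(q[:,2]))
for lo in range(60,260,25):
    s=q[(q[:,1]>lo)&(q[:,1]<lo+25)]
    if len(s)>10: print(lo,np.percentile(s[:,0],[1,50,99]).round(1))
print('ycand',np.percentile(q[:,1],[0,1,99,100]).round(1))
# ball depth profile; bar centreline
for v in range(60,190,8):
    row=[(u,P[v,u].round(0)) for u in range(335,375)if 195<z[v,u]<250]
    if row: print(v,row[0][0],row[-1][0],row[0][1],row[-1][1],np.max([r[1][2] for r in row]))
# board points
hsv=cv2.cvtColor(im,cv2.COLOR_RGB2HSV)
m=(d>0)&(z>60)&(z<245)&(x>500)&(x<600)&(y<40)&(y>-80)&(hsv[...,1]>80)
b=P[m]; print('board',len(b),np.percentile(b,[1,50,99],axis=0).round(1))
for t in ['scene0','side0']:
    im,d,C2=load(t); Q=pts(C2,d); hsv=cv2.cvtColor(im,cv2.COLOR_RGB2HSV)
    m=(d>0)&(Q[...,2]>180)&(Q[...,2]<245)&(Q[...,0]>500)&(Q[...,0]<590)&(Q[...,1]<20)&(Q[...,1]>-100)&(hsv[...,1]>110)
    b=Q[m]; print(t,len(b),np.percentile(b,[1,50,99],axis=0).round(1) if len(b) else '')
E
```

```text
hinge [587.4 181.9 226.1] [588.4 183.7 215. ]
bar [592.3 143.6 220.5] [592.9 143.6 215. ]
clip [595.2 122.2 223.2] [596.1 121.6 215. ]
ball [595.7  89.4 243.4] [599.3  83.3 215. ]
hingeA [587.5 -21.6 225.3] [588.4 -28.1 215. ]
barA [515.3 -25.5 221. ] [514.1 -29.2 215. ]
barA2 [564.4 -25.7 220.6] [564.4 -29.2 215. ]
8388 220.76087001551224
60 [621.3 632.5 648.6]
85 [619.8 633.2 648.4]
110 [618.4 631.3 645.9]
135 [616.6 629.4 643.7]
160 [615.3 627.5 641.4]
185 [613.7 625.5 638.8]
210 [615.5 625.1 637.3]
ycand [-101.8  -93.8  212.5  215.8]
60 338 374 [580. 176. 198.] [607. 174. 219.] 222.0
68 346 374 [585. 168. 220.] [608. 168. 219.] 223.0
76 346 374 [586. 162. 217.] [608. 162. 218.] 222.0
84 347 374 [586. 156. 219.] [609. 156. 217.] 222.0
92 347 374 [587. 150. 217.] [609. 150. 215.] 221.0
100 348 374 [588. 144. 218.] [610. 144. 213.] 221.0
108 348 374 [588. 137. 218.] [610. 137. 212.] 222.0
116 349 374 [589. 131. 218.] [611. 131. 211.] 222.0
124 338 374 [580. 124. 208.] [609. 125. 224.] 228.0
132 338 374 [580. 117. 209.] [609. 118. 224.] 226.0
140 350 374 [590. 111. 217.] [613. 110. 207.] 221.0
148 351 374 [591. 104. 218.] [614. 102. 204.] 221.0
156 351 374 [592.  97. 217.] [614.  95. 202.] 222.0
164 352 374 [592.  91. 220.] [615.  87. 200.] 225.0
172 352 374 [591.  87. 238.] [616.  79. 199.] 244.0
180 359 360 [597.  81. 239.] [597.  81. 238.] 239.0
board 1268 [[ 5.381e+02 -7.940e+01  1.098e+02]
 [ 5.457e+02  5.000e-01  1.821e+02]
 [ 5.967e+02  3.410e+01  2.387e+02]]
scene0 210 [[ 5.315e+02 -5.020e+01  1.809e+02]
 [ 5.366e+02 -3.460e+01  2.242e+02]
 [ 5.734e+02  4.000e-01  2.383e+02]]
side0 89 [[536.1 -57.  180. ]
 [541.5 -47.7 226. ]
 [550.4  -4.7 239.9]]
```

```bash
python3 - <<'E'
from h import *
from scipy.optimize import least_squares as LS
def sph(p,c): return LS(lambda c:np.linalg.norm(p-c,axis=1)-6.5,c,loss='soft_l1').x
for t in ['w1','scene0','side0','wrist0']:
    im,d,C=load(t); P=pts(C,d)
    for n,c in dict(b=(597,87,236),a=(493,-27,236)).items():
        m=(d>0)&(np.linalg.norm(P-np.array(c),axis=2)<14)&(P[...,2]>229)
        hs=cv2.cvtColor(im,cv2.COLOR_RGB2HSV); m&=hs[...,1]<60
        if m.sum()>8: print(t,n,m.sum(),sph(P[m],np.array(c,float)).round(1))
    m=(d>0)&(P[...,2]>60)&(P[...,2]<110)&(P[...,0]>350)&(P[...,0]<640)&(P[...,1]>120)&(P[...,1]<420)
    q=P[m]
    if len(q)>30: print(t,'tumbler?',np.percentile(q,[2,50,98],axis=0).round())
im,d,C=load('w1'); P=pts(C,d)
# bar a centreline and board top edge from wrist
for u in range(246,345,8):
    col=[v for v in range(265,288) if 214<P[v,u,2]<224 and 450<P[v,u,0]<600]
    if col: print(u,col[0],col[-1],P[col[0],u].round(1),P[col[-1],u].round(1))
E
```

```text
w1 b 191 [596.7  87.2 237.3]
w1 a 19 [493.4 -25.9 234.7]
w1 tumbler? [[615. 127.  61.]
 [619. 174.  83.]
 [622. 251. 107.]]
scene0 a 19 [487.3 -26.3 238.7]
scene0 tumbler? [[551. 126.  61.]
 [615. 259.  83.]
 [628. 412. 108.]]
side0 a 19 [491.9 -25.9 237. ]
side0 tumbler? [[555. 175.  61.]
 [573. 341.  84.]
 [618. 404. 107.]]
wrist0 b 787 [596.7  87.1 237.2]
wrist0 a 22 [493.5 -24.2 238.1]
wrist0 tumbler? [[619. 121.  61.]
 [621. 135.  77.]
 [622. 168. 108.]]
246 277 277 [492. -21. 221.] [492. -21. 221.]
254 274 283 [498.4 -21.7 214.3] [499.3 -27.8 220.8]
262 274 282 [506.9 -20.1 216.8] [507.  -27.4 219.7]
270 274 283 [514.7 -20.6 216.1] [514.9 -28.6 219.6]
278 274 283 [522.6 -21.1 215.3] [522.7 -28.9 219.2]
286 274 283 [530.5 -21.1 215.2] [530.8 -28.4 219.9]
310 274 283 [554.4 -21.3 214.9] [554.5 -28.2 220.1]
318 274 283 [562.4 -21.2 215. ] [562.4 -28.4 219.9]
326 274 283 [570.3 -20.9 215.6] [570.3 -29.2 218.7]
334 274 283 [578.3 -21.7 214.3] [578.2 -28.8 219.3]
342 271 277 [586.2 -17.9 214.9] [585.7 -19.2 223.8]
```

```bash
python3 -m crank '[[[1,1,1.5,0,0],[1,2.7,3.2,2,0],[1,2.7,3.2,5,0],[1,2.7,3.2,8,0],[1,2.7,3.2,9.9,0],[0.7,2.7,3.2,9.9,0],[0.4,2.7,3.2,9.9,0],[0.25,2.7,3.2,9.9,0],[0.25,2.7,3.2,9.9,0],[0.25,2.7,3.2,9.9,0]]]'
cat > arc.py <<'E'
import sys; from h import *
# usage: hx hy phi0(dir of folded bar angle offset) lead list of q's ; prints rows relative to reference pose given x0,y0,yaw0
def rows(H,psi,lead,qs,x0,y0,yaw0,r=95,sgn=1):
    f=np.array([np.sin(psi),-np.cos(psi)]); o=np.array([-np.cos(psi),-np.sin(psi)])
    tx=np.array([np.cos(yaw0),np.sin(yaw0)]); ty=np.array([np.sin(yaw0),-np.cos(yaw0)])
    for q in qs:
        p=np.array(H)+r*(f*np.cos(q)+o*np.sin(q))+lead*(-f*np.sin(q)+o*np.cos(q))
        yaw=np.pi/2+psi-q
        dlt=p-[x0,y0]; print(round(q,3),'world',p.round(1),'row',round(dlt@tx/10,2),round(dlt@ty/10,2),'turn',round(np.degrees(yaw0-yaw),1))
E
python3 - <<'E'
from arc import *
o=bot.get_obs();print(o['tool_pos'],o['contact_force'],o['grip_width'])
x0,y0=597,87
rows((588,182),0.09,5,np.arange(0,1.01,0.1),x0,y0,np.pi/2)
E
```

```text
time: 2.2
tool_pos: [597.4, 87.0, 228.8]
tcp_rot: [3.14, -0.0, 1.571]
contact_force: [-1.1, -0.2, -1.1]
grip_width: 56.5
finger_force: 0.0
[597.37720502  86.98360044 228.81651706] [-1.08100991 -0.22282074 -1.12127446] 56.549224397934566
0.0 world [591.6  86.9] row -0.01 -0.54 turn -5.2
0.1 world [582.1  87.1] row 0.01 -1.49 turn 0.6
0.2 world [572.6  88.1] row 0.11 -2.44 turn 6.3
0.3 world [563.3  90.1] row 0.31 -3.37 turn 12.0
0.4 world [554.3  93.1] row 0.61 -4.27 turn 17.8
0.5 world [545.5  96.9] row 0.99 -5.15 turn 23.5
0.6 world [537.3 101.5] row 1.45 -5.97 turn 29.2
0.7 world [529.5 107. ] row 2.0 -6.75 turn 35.0
0.8 world [522.3 113.2] row 2.62 -7.47 turn 40.7
0.9 world [515.7 120.1] row 3.31 -8.13 turn 46.4
1.0 world [509.9 127.6] row 4.06 -8.71 turn 52.1
```

```bash
python3 -m crank '[[[0.25,0,0,0,0],[0.25,0,0,0,0],[0.25,0,0,0,0],[0.25,0,0,0,0],[0.25,0,0,0,0],[0.25,0,0,0,-2],[0.25,0,-0.2,0,-4],[0.25,0,-0.4,0,-5],[0.25,0,-0.6,0,-5],[0.25,0,-0.7,0,-4]]]'
python3 - <<'E'
from h import *
im,d,C=snap('wrist','w2');cv2.imwrite('pics/w2b.png',cv2.convertScaleAbs(im[:,:,::-1],alpha=1.3,beta=10))
E
```

```text
time: 3.2
tool_pos: [590.7, 87.2, 228.0]
tcp_rot: [3.139, -0.0, 1.639]
contact_force: [5.0, 1.1, -1.5]
grip_width: 22.8
finger_force: 2.5
```

View pics/w2b.png

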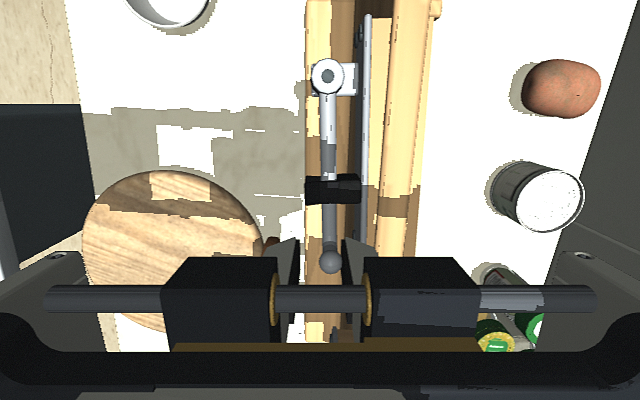

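The picture shows the ball at (331,262) caged between the fingertips, and the force reads about 5 N onto the clip. I'll follow the arc.

```bash
python3 - <<'E'
from arc import *
rows((588,182),0.09,5,[.04,.08,.12,.17,.24,.32,.42,.52,.62,.72],590,87,1.641)
E
```

```text
0.04 world [587.8  86.9] row 0.0 -0.22 turn 1.2
0.08 world [584.  87.] row 0.04 -0.6 turn 3.4
0.12 world [580.2  87.2] row 0.09 -0.98 turn 5.7
0.17 world [575.4  87.7] row 0.17 -1.45 turn 8.6
0.24 world [568.9  88.8] row 0.33 -2.1 turn 12.6
0.32 world [561.5  90.6] row 0.56 -2.82 turn 17.2
0.42 world [552.5  93.7] row 0.94 -3.69 turn 22.9
0.52 world [543.9  97.7] row 1.39 -4.53 turn 28.7
0.62 world [535.7 102.6] row 1.93 -5.31 turn 34.4
0.72 world [528.  108.2] row 2.55 -6.04 turn 40.1
```

```bash
python3 -m crank '[[[0.25,0,-0.22,0,1],[0.25,0.04,-0.6,0,3],[0.25,0.1,-1,0,6],[0.25,0.17,-1.45,0,9],[0.25,0.33,-2.1,0,13],[0.25,0.56,-2.8,0,17],[0.25,0.94,-3.7,0,23],[0.25,1.4,-4.5,0,29],[0.25,1.9,-5.3,0,34],[0.25,2.55,-6.05,0,40]]]'
python3 - <<'E'
from arc import *
# commanded pose now
yaw=1.641; tx=np.array([np.cos(yaw),np.sin(yaw)]); ty=np.array([np.sin(yaw),-np.cos(yaw)])
p=np.array([590,87])+25.5*tx-60.5*ty; y=yaw-np.radians(40); print(p,y)
rows((588,182),0.09,5,[.82,.92,1.02,1.12,1.22,1.32,1.38,1.42,1.45,1.48],p[0],p[1],y)
E
```

```text
time: 4.25
tool_pos: [527.3, 108.1, 227.8]
tcp_rot: [3.142, 0.001, 0.938]
contact_force: [0.9, -0.7, -0.0]
grip_width: 23.4
finger_force: 0.4
[527.86030407 108.19335249] 0.9428682992022682
0.82 world [520.9 114.5] row 0.11 -0.93 turn 5.8
0.92 world [514.5 121.6] row 0.3 -1.87 turn 11.6
1.02 world [508.9 129.2] row 0.58 -2.77 turn 17.3
1.12 world [504.  137.4] row 0.96 -3.65 turn 23.0
1.22 world [499.9 146. ] row 1.42 -4.48 turn 28.8
1.32 world [496.8 155. ] row 1.96 -5.26 turn 34.5
1.38 world [495.3 160.5] row 2.32 -5.7 turn 37.9
1.42 world [494.5 164.2] row 2.58 -5.99 turn 40.2
1.45 world [494.1 167. ] row 2.77 -6.19 turn 41.9
1.48 world [493.6 169.8] row 2.98 -6.39 turn 43.7
```

```bash
python3 -m crank '[[[0.25,0.11,-0.93,0,6],[0.25,0.3,-1.87,0,12],[0.25,0.6,-2.8,0,17],[0.25,0.96,-3.65,0,23],[0.25,1.4,-4.5,0,29],[0.25,1.95,-5.25,0,34],[0.25,2.3,-5.7,0,38],[0.25,2.58,-6,0,40],[0.25,2.58,-6,0,40],[0.25,2.58,-6,0,40]]]'
python3 - <<'E'
from arc import *
im,d,C=snap('wrist','w3');P=pts(C,d);cv2.imwrite('pics/w3b.png',cv2.convertScaleAbs(im[:,:,::-1],alpha=1.3,beta=10))
m=(d>0)&(P[...,2]>229)&(P[...,2]<246)&(np.linalg.norm(P[...,:2]-np.array([494,162]),axis=2)<16)
from scipy.optimize import least_squares as LS
hs=cv2.cvtColor(im,cv2.COLOR_RGB2HSV); m&=hs[...,1]<60
v,u=np.nonzero(m); print(m.sum(),np.percentile(P[m],[2,50,98],axis=0).round(1),u.mean(),v.mean())
E
```

```text
time: 5.25
tool_pos: [494.3, 164.3, 227.7]
tcp_rot: [3.142, 0.0, 0.245]
contact_force: [0.4, -0.6, 0.4]
grip_width: 23.0
finger_force: 0.0
629 [[486.2 151.3 229.7]
 [497.9 160.2 241.1]
 [506.9 176.2 244.6]] 327.2400635930048 260.3402225755167
```

View pics/w3b.png

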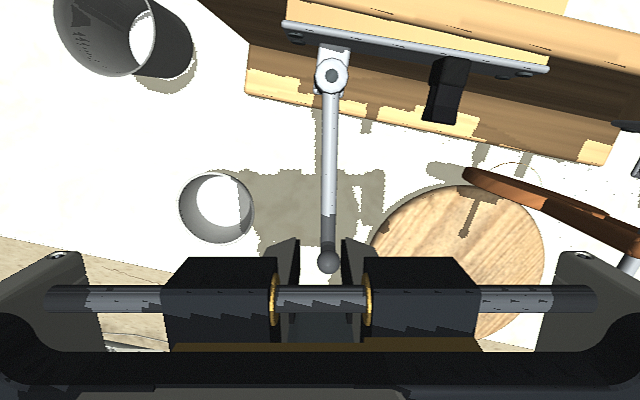

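The picture shows the hook nearly out, with the bar from (331,76) to the ball at (328,262). The last part goes in small steps, feeling for the stop.

```bash
python3 - <<'E'
from arc import *
rows((588,182),0.09,5,[1.45,1.48,1.51,1.53,1.55,1.57,1.59],494.5,164.2,.245)
E
python3 -m crank '[[[0.25,0,-0.2,0,1],[0.25,0,-0.4,0,2],[0.25,0.05,-0.6,0,4],[0.25,0.05,-0.7,0,5],[0.25,0.05,-0.8,0,6],[0.25,0.08,-0.9,0,7],[0.25,0.1,-1,0,8],[0.25,0.1,-1,0,8],[0.25,0.1,-1,0,8],[0.25,0.1,-1,0,8]]]'
```

```text
1.45 world [494.1 167. ] row 0.03 -0.28 turn 2.0
1.48 world [493.6 169.8] row 0.05 -0.57 turn 3.7
1.51 world [493.3 172.7] row 0.09 -0.85 turn 5.4
1.53 world [493.2 174.6] row 0.12 -1.04 turn 6.5
1.55 world [493.  176.5] row 0.15 -1.23 turn 7.7
1.57 world [492.9 178.4] row 0.19 -1.41 turn 8.8
1.59 world [492.9 180.3] row 0.23 -1.6 turn 10.0
time: 6.3
tool_pos: [493.0, 174.4, 227.7]
tcp_rot: [-3.141, 0.0, 0.105]
contact_force: [-0.1, -0.1, 0.4]
grip_width: 23.3
finger_force: 0.0
```

```bash
python3 -m crank '[[[0.25,0,-0.05,0,0],[0.25,0,-0.1,0,0],[0.25,0,-0.15,0,0],[0.25,0,-0.2,0,0],[0.25,0,-0.25,0,0],[0.25,0,-0.3,0,0],[0.25,0,-0.3,0,0],[0.25,0,-0.3,0,0],[0.25,0,-0.3,0,0],[0.25,0,-0.3,0,0]]]'
```

```text
time: 7.3
tool_pos: [492.8, 177.3, 227.8]
tcp_rot: [-3.142, -0.0, 0.105]
contact_force: [-0.3, 0.5, 0.7]
grip_width: 22.7
finger_force: 0.1
```

```bash
python3 -m crank '[[[0.25,0,-0.03,0,0],[0.25,0,-0.06,0,0],[0.25,0,-0.1,0,0],[0.25,0,-0.1,0,0],[0.25,0,-0.1,0,0],[0.25,0,-0.1,0,0],[0.25,0,-0.1,0,0],[0.25,0,-0.1,0,0],[0.25,0,-0.1,0,0],[0.25,0,-0.1,0,0]]]'
```

```text
time: 8.3
tool_pos: [492.7, 178.3, 227.8]
tcp_rot: [3.142, -0.0, 0.105]
contact_force: [-0.4, -0.0, -0.0]
grip_width: 23.0
finger_force: 0.2
```

```bash
python3 -m crank '[[[0.25,0,-0.03,0,0],[0.25,0,-0.06,0,0],[0.25,0,-0.1,0,0],[0.25,0,-0.1,0,0],[0.25,0,-0.1,0,0],[0.25,0,-0.1,0,0],[0.25,0,-0.1,0,0],[0.25,0,-0.1,0,0],[0.25,0,-0.1,0,0],[0.25,0,-0.1,0,0]]]'
```

```text
time: 9.3
tool_pos: [492.5, 179.3, 227.7]
tcp_rot: [3.141, -0.0, 0.105]
contact_force: [-0.7, -1.5, 0.3]
grip_width: 23.1
finger_force: 1.1
```

```bash
python3 - <<'E'
from h import *
im,d,C=snap('wrist','w4');P=pts(C,d)
o=bot.get_obs()
m=(d>0)&(P[...,2]>217)&(P[...,2]<223)&(P[...,0]>505)&(P[...,0]<570)&(abs(P[...,1]-178)<12)
p=P[m]
# bar centreline (top surface points)
k=np.polyfit(p[:,0],p[:,1],1); print('bar slope',k, np.arctan(k[0]), m.sum())
b=(d>0)&(np.linalg.norm(P-np.array([493,175,237]),axis=2)<9.5)&(P[...,2]>238); print(np.median(P[b],0), P[b].shape)
# panel direction / folded bar slope in w1
im,d,C=load('w1');P=pts(C,d)
m=(d>0)&(P[...,2]>217)&(P[...,2]<223)&(P[...,1]>92)&(P[...,1]<168)&(abs(P[...,0]-592)<10)&~((P[...,1]>108)&(P[...,1]<137))
p=P[m];k=np.polyfit(p[:,1],p[:,0],1); print('folded psi',-k[0],m.sum())
E
```

```text
bar slope [8.56394327e-02 1.31318087e+02] 0.08543098611801872 1806
[495.4621101  173.69615234 241.89836023] (422, 3)
folded psi 0.09050240829775863 633
```

```bash
python3 -m crank '[[[0.25,0,-0.02,0,0],[0.25,0,-0.05,0,0],[0.25,0,-0.05,0,0],[0.25,0,-0.05,0,0],[0.25,0,-0.05,0,0],[0.25,0,-0.05,0,0],[0.25,0,-0.05,0,0],[0.25,0,-0.05,0,0],[0.25,0,-0.05,0,0],[0.25,0,-0.05,0,0]]]'
```

```text
time: 10.35
tool_pos: [492.5, 179.8, 227.7]
tcp_rot: [3.142, -0.0, 0.105]
contact_force: [-1.6, -4.1, -0.6]
grip_width: 22.8
finger_force: 1.8
```

Force rose 1.5 → 4.1 N over 0.5 mm, so the hook is at its stop. I'll back off, lift and measure the board's bar.

```bash
python3 -m crank '[[[0.25,0,0.3,0,0],[0.25,0,0.5,0,0],[0.3,0,0.5,-1.5,0],[0.6,0,0.5,-4,0],[1,0,0.5,-7,-8],[1,0,2,-9,-16],[1,0,4,-9,-16],[1,0,6,-9,-16],[1,0,8,-9,-16],[1,0,8,-9,-16]]]'
python3 - <<'E'
from h import *
o=bot.get_obs(); print(o['tool_pos'],o['tcp_rot'])
for t in ['w1','w3','scene0','side0']:
    im,d,C=load(t);P=pts(C,d);hs=cv2.cvtColor(im,cv2.COLOR_RGB2HSV)
    m=(d>0)&(P[...,2]>224)&(P[...,2]<243)&(abs(P[...,0]-543)<25)&(abs(P[...,1]+25)<45)&(hs[...,1]>90)
    if m.sum()<5: print(t,0);continue
    p=P[m]; print(t,m.sum(),np.percentile(p,[2,50,98],axis=0).round(1).tolist())
    tp=p[p[:,2]>235]
    if len(tp)>8: k=np.polyfit(tp[:,1],tp[:,0],1);print('  slope',k,np.percentile(tp[:,1],[0,100]))
im,d,C=snap('scene','s1'); im2,d2,C2=snap('wrist','w5')
for t in ['s1','w5']:
    im,d,C=load(t);P=pts(C,d);hs=cv2.cvtColor(im,cv2.COLOR_RGB2HSV)
    m=(d>0)&(P[...,2]>224)&(P[...,2]<243)&(abs(P[...,0]-543)<25)&(abs(P[...,1]+25)<45)&(hs[...,1]>90)
    if m.sum()<5: print(t,0);continue
    p=P[m]; print(t,m.sum(),np.percentile(p,[2,50,98],axis=0).round(1).tolist())
    tp=p[p[:,2]>235]
    if len(tp)>8: k=np.polyfit(tp[:,1],tp[:,0],1);print('  slope',k,np.percentile(tp[:,1],[0,100]))
E
```

```text
time: 11.35
tool_pos: [501.2, 98.7, 317.8]
tcp_rot: [3.141, -0.001, 0.382]
contact_force: [0.2, -0.1, 0.4]
grip_width: 78.7
finger_force: 0.0
[501.24474855  98.73872719 317.84596223] [ 3.14143208e+00 -7.63435443e-04  3.81622811e-01]
w1 336 [[537.5, -18.6, 225.2], [544.1, -5.3, 237.0], [549.6, 1.4, 239.0]]
  slope [5.99511615e-03 5.43832510e+02] [-19.38374686   1.36464237]
w3 553 [[538.0, -3.5, 224.3], [543.6, 0.5, 231.1], [549.4, 2.1, 237.3]]
  slope [  1.03052703 542.16967444] [-5.35073938  1.85579161]
scene0 110 [[531.9, -48.6, 224.2], [536.3, -25.4, 232.6], [562.6, -0.7, 238.3]]
  slope [-1.27329458e-02  5.37560911e+02] [-47.4930794   -3.85500828]
side0 49 [[536.1, -52.0, 224.8], [541.5, -38.6, 235.7], [544.4, -5.1, 239.9]]
  slope [4.28754929e-02 5.42348313e+02] [-48.20812688  -5.21602385]
s1 104 [[532.3, -48.2, 224.8], [536.6, -25.8, 233.2], [544.6, -1.2, 238.6]]
  slope [-6.23307099e-03  5.39089113e+02] [-48.15214183  -3.1137637 ]
w5 912 [[537.4, -44.7, 225.6], [543.8, -19.3, 237.5], [549.3, 1.1, 239.3]]
  slope [2.35105286e-02 5.43688056e+02] [-47.27110454   1.31962511]
```

```bash
python3 -m crank '[[[0.33,0,1.5,0,-8],[0.33,-0.1,3,0,-16],[0.33,-0.2,5,0,-24],[0.33,-0.3,7,0,-32],[0.33,-0.4,9,0,-40],[0.33,-0.5,11,0,-48],[0.33,-0.6,12.97,0,-56],[0.33,-0.63,12.97,0,-64],[0.33,-0.63,12.97,0,-68],[0.33,-0.63,12.97,1,-68]]]'
```

```text
time: 12.45
tool_pos: [544.4, -21.5, 308.5]
tcp_rot: [3.139, -0.0, 1.572]
contact_force: [0.3, 1.1, -0.7]
grip_width: 30.6
finger_force: 0.0
```

```bash
python3 - <<'E'
from h import *
o=bot.get_obs(); print(o['tool_pos'],o['tcp_rot'],o['grip_width'])
im,d,C=snap('wrist','w6');P=pts(C,d);hs=cv2.cvtColor(im,cv2.COLOR_RGB2HSV)
m=(d>0)&(P[...,2]>224)&(P[...,2]<243)&(abs(P[...,0]-543)<25)&(abs(P[...,1]+25)<45)&(hs[...,1]>90)
print(m.sum(), np.percentile(P[m],[2,50,98],axis=0).round(1).tolist() if m.sum()else'')
E
```

```text
[544.42264616 -21.51846207 308.49926689] [ 3.13856918e+00 -1.22300053e-04  1.57215488e+00] 30.568915311804098
828 [[537.4, -45.1, 228.6], [543.1, -19.6, 237.7], [548.5, 1.0, 239.4]]
```

```bash
python3 -m crank '[[[0.33,-0.2,-0.1,2.5,0],[0.33,-0.2,-0.1,5,0],[0.33,-0.2,-0.1,7,0],[0.33,-0.2,-0.1,8,0],[0.33,-0.2,-0.1,8.5,0],[0.33,-0.2,-0.1,8.5,0],[0.1,-0.2,-0.1,8.5,0],[0,-0.2,-0.1,8.5,0],[0,-0.2,-0.1,8.5,0],[0,-0.2,-0.1,8.5,0]]]'
```

```text
time: 13.5
tool_pos: [542.9, -24.4, 223.4]
tcp_rot: [3.14, 0.0, 1.571]
contact_force: [0.0, 0.2, 2.1]
grip_width: 11.7
finger_force: 29.9
```

```bash
python3 -m crank '[[[0,0,0,-0.5,0],[0,0,0,-1,0],[0,0,0,-1.5,0],[0,0,0,-2,0],[0,0,0,-2.5,0],[0,0,0,-3,0],[0,0,0,-3,0],[0,0,0,-3,0],[0,0,0,-3,0],[0,0,0,-3,0]]]'
python3 - <<'E'
from h import *
o=bot.get_obs()
im,d,C=snap('scene','s2')
a=cv2.resize(im[130:270,230:420],(760,560),interpolation=cv2.INTER_CUBIC)
cv2.imwrite('pics/s2b.png',cv2.convertScaleAbs(a[:,:,::-1],alpha=1.8,beta=15))
E
```

```text
time: 14.5
tool_pos: [542.5, -24.4, 252.5]
tcp_rot: [-3.141, -0.0, 1.571]
contact_force: [0.5, 0.6, -2.5]
grip_width: 11.5
finger_force: 29.9
```

View pics/s2b.png

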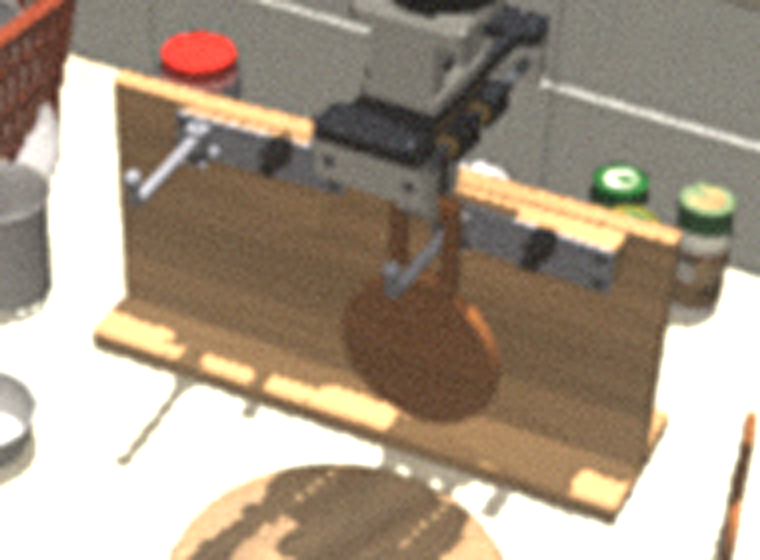

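Lifted cleanly, weight 2.5 N, and the board hangs straight. I'll pull it off over the ball.

```bash
python3 -m crank '[[[0,0,-0.8,0,0],[0,0,-1.8,0,0],[0,0,-2.8,0,0],[0,0,-3.8,0,0],[0,0,-4.8,0,0],[0,0,-5.8,0,0],[0,0,-6.8,0,0],[0,0,-7.8,0,0],[0,0,-8.4,0,0],[0,0,-8.4,0,0]]]'
```

```text
time: 15.55
tool_pos: [457.9, -24.4, 252.9]
tcp_rot: [3.141, 0.0, 1.571]
contact_force: [0.0, 0.6, -1.5]
grip_width: 11.7
finger_force: 29.9
```

```bash
python3 -m crank '[[[0,1.5,0,0,-1],[0,4,0,0,-2],[0,7,0,0,-3],[0,10,0,0,-4],[0,13,0,0,-5],[0,15.5,0,0,-5],[0,17.5,0,0,-5],[0,19,0,0,-5],[0,19.5,0,0,-5],[0,19.5,0,0,-5]]]'
python3 - <<'E'
from h import *
o=bot.get_obs(); print(o['tool_pos'],o['tcp_rot'])
im,d,C=snap('scene','s3');im,d,C=snap('side','d3')
for t in ['s3','d3']:
    im,d,C=load(t);P=pts(C,d);hs=cv2.cvtColor(im,cv2.COLOR_RGB2HSV)
    m=(d>0)&(abs(P[...,0]-458)<25)&(abs(P[...,1]-170)<70)&(P[...,2]>70)&(P[...,2]<275)&(hs[...,1]>100)
    p=P[m]; print(t,m.sum(),np.percentile(p,[1,50,99],axis=0).round(1).tolist())
    for z in (90,110,130,150,200,215,230,245,262):
        q=p[abs(p[:,2]-z)<5]
        if len(q)>3: print(z,np.percentile(q[:,:2],[2,50,98],axis=0).round(1).tolist())
E
```

```text
time: 16.55
tool_pos: [458.7, 170.9, 252.6]
tcp_rot: [-3.142, 0.0, 1.659]
contact_force: [-0.1, -0.2, -2.1]
grip_width: 12.1
finger_force: 29.9
[458.74345617 170.94321127 252.55634047] [-3.14159256e+00  1.77983282e-04  1.65916695e+00]
s3 1130 [[445.4, 112.3, 88.9], [452.2, 161.9, 152.2], [464.3, 219.6, 263.7]]
90 [[448.0, 141.8], [452.2, 165.8], [456.5, 200.4]]
110 [[446.7, 118.5], [451.7, 165.2], [458.9, 211.4]]
130 [[446.1, 111.3], [452.1, 160.9], [461.6, 214.8]]
150 [[446.0, 112.6], [451.7, 164.9], [462.8, 221.3]]
200 [[447.8, 145.7], [454.1, 166.1], [461.7, 187.0]]
215 [[447.5, 145.1], [453.1, 150.7], [466.8, 189.6]]
230 [[447.6, 145.6], [453.0, 183.1], [460.5, 190.8]]
245 [[448.3, 144.8], [453.4, 151.5], [458.6, 188.2]]
262 [[450.8, 146.4], [456.2, 153.8], [465.6, 164.5]]
d3 146 [[452.4, 106.6, 110.7], [459.6, 142.7, 197.1], [465.6, 188.6, 267.8]]
130 [[459.5, 108.4], [461.2, 109.6], [462.8, 112.4]]
150 [[457.4, 106.6], [460.5, 112.6], [464.0, 115.1]]
200 [[454.4, 141.2], [457.8, 145.8], [461.1, 148.6]]
215 [[455.2, 143.5], [458.0, 145.2], [461.7, 150.7]]
230 [[455.7, 142.6], [459.0, 144.7], [462.1, 148.1]]
245 [[456.5, 142.0], [457.0, 146.8], [460.1, 148.6]]
262 [[451.9, 141.4], [457.4, 161.8], [463.1, 190.0]]
```

```bash
python3 -m crank '[[[0,0,0.8,0,0],[0,0,1.6,0,0],[0,0,2.6,0,0],[0,0,3.6,0,0],[0,0,4.6,0,0],[0,0,5.6,0,0],[0,0,6.6,0,0],[0,0,7.6,0,0],[0,0,8.5,0,0],[0,0,8.5,0,0]]]'
python3 - <<'E'
from h import *
im,d,C=snap('scene','s4')
a=cv2.resize(im[130:270,230:420],(760,560),interpolation=cv2.INTER_CUBIC)
cv2.imwrite('pics/s4b.png',cv2.convertScaleAbs(a[:,:,::-1],alpha=1.8,beta=15))
E
```

```text
time: 17.65
tool_pos: [544.3, 178.0, 252.4]
tcp_rot: [3.141, 0.0, 1.658]
contact_force: [1.4, -0.4, -2.6]
grip_width: 11.5
finger_force: 29.9
```

View pics/s4b.png

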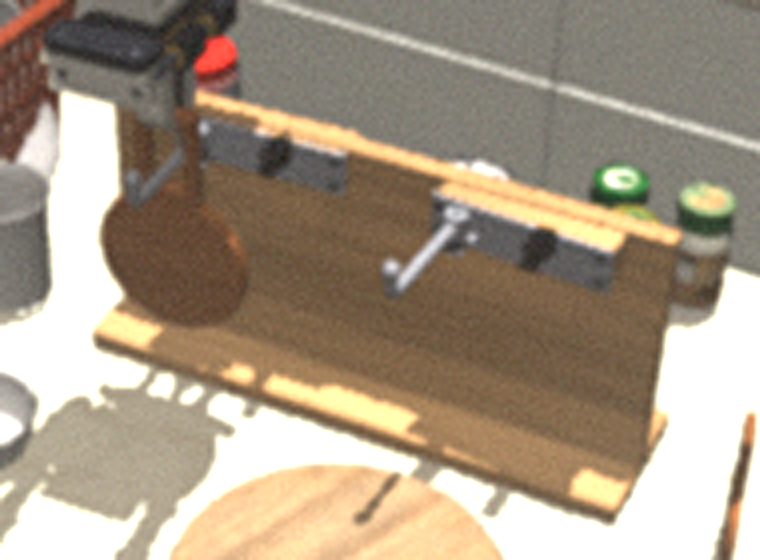

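The picture shows the slot over hook_b, with the ball at (133,185) in front of the board. Now I lower it.

```bash
python3 -m crank '[[[0,0,0,0.6,0],[0,0,0,1.2,0],[0,0,0,1.8,0],[0,0,0,2.2,0],[0,0,0,2.5,0],[0,0,0,2.6,0],[0,0,0,2.7,0],[0,0,0,2.75,0],[0,0,0,2.8,0],[0,0,0,2.8,0]]]'
```

```text
time: 18.7
tool_pos: [543.3, 178.0, 224.8]
tcp_rot: [3.141, 0.0, 1.658]
contact_force: [0.7, 0.4, -2.0]
grip_width: 11.4
finger_force: 29.9
```

```bash
python3 -m crank '[[[0,0,0,0.05,0],[0,0,0,0.1,0],[0,0,0,0.12,0],[0,0,0,0.15,0],[0,0,0,0.15,0],[0,0,0,0.15,0],[0,0,0,0.15,0],[0,0,0,0.15,0],[0,0,0,0.15,0],[0,0,0,0.15,0]]]'
```

```text
time: 19.7
tool_pos: [543.3, 178.0, 223.4]
tcp_rot: [3.141, -0.0, 1.658]
contact_force: [-0.7, 0.3, 1.9]
grip_width: 11.6
finger_force: 29.9
```

```bash
python3 -m crank '[[[0.3,0,0,0,0],[0.3,0,0,0,0],[0.3,0,0,0,0],[0.3,0,0,0,0],[0.3,0,0,-0.5,0],[0.3,0,0,-2,0],[0.3,0,0,-4,0],[0.3,0,0,-6,0],[0.3,0,0,-8,0],[0.3,0,0,-9,0]]]'
python3 - <<'E'
from h import *
o=bot.get_obs(); print(o['tool_pos'],o['tcp_rot'])
im,d,C=snap('wrist','w7');P=pts(C,d)
m=(d>0)&(P[...,2]>217)&(P[...,2]<223)&(P[...,0]>495)&(P[...,0]<575)&(abs(P[...,1]-178)<12)
p=P[m]
if len(p)>20: k=np.polyfit(p[:,0],p[:,1],1); print('bar slope',k, m.sum())
im,d,C=snap('scene','s5');P=pts(C,d);hs=cv2.cvtColor(im,cv2.COLOR_RGB2HSV)
m=(d>0)&(abs(P[...,0]-543)<25)&(abs(P[...,1]-178)<70)&(P[...,2]>40)&(P[...,2]<245)&(hs[...,1]>100)&(P[...,0]<560)
print(np.percentile(P[m],[1,50,99],axis=0).round(1).tolist())
E
```

```text
time: 20.7
tool_pos: [543.8, 178.2, 315.5]
tcp_rot: [3.138, -0.0, 1.658]
contact_force: [1.0, -0.2, 0.3]
grip_width: 27.5
finger_force: 0.0
[543.77103807 178.15499983 315.50689044] [ 3.13830352e+00 -2.89978868e-04  1.65813752e+00]
bar slope [9.41271313e-02 1.27620895e+02] 733
[[529.6, 121.2, 53.2], [537.0, 172.1, 123.9], [549.3, 226.3, 235.9]]
```

```bash
python3 -m crank '[[[0.6,-2,-0.7,0,8],[1,-4,-1.4,0,16],[1,-7,-2.4,0,24],[1,-10,-3.4,0,32],[1,-13,-4.4,0,40],[1,-15.5,-5.3,0,48],[1,-17.5,-6,0,56],[1,-19,-6.5,0,64],[1,-19.86,-6.76,0,72],[1,-19.86,-6.76,0,80]]]'
```

```text
time: 21.8
tool_pos: [492.6, -26.9, 312.0]
tcp_rot: [-3.141, 0.002, 0.254]
contact_force: [-0.7, -0.1, 0.2]
grip_width: 91.3
finger_force: 0.0
```

```bash
python3 -m crank '[[[1,0,0,0,8],[1,0,0,0,15],[1,0,0,1,15],[1,0,0,2,15],[1,0,0,2,15],[1,0,0,2,15],[1,0,0,2,15],[1,0,0,2,15],[1,0,0,2,15],[1,0,0,2,15]]]'
python3 - <<'E'
from h import *
from scipy.optimize import least_squares as LS
o=bot.get_obs(); print(o['tool_pos'],o['tcp_rot'])
im,d,C=snap('wrist','w8');P=pts(C,d);hs=cv2.cvtColor(im,cv2.COLOR_RGB2HSV)
m=(d>0)&(P[...,2]>218)&(P[...,2]<223)&(P[...,0]>503)&(P[...,0]<572)&(abs(P[...,1]+25)<12)
p=P[m]; k=np.polyfit(p[:,0],p[:,1],1); print('bar slope',k,m.sum(),'y at 493,588',np.polyval(k,[493,588]))
b=(d>0)&(np.linalg.norm(P-np.array([493,-25.5,237]),axis=2)<14)&(P[...,2]>230)&(hs[...,1]<60)
q=P[b]; print(b.sum(), LS(lambda c:np.linalg.norm(q-c,axis=1)-6.5,[493,-25,237],loss='soft_l1').x if len(q)>10 else '')
h=(d>0)&(P[...,2]>223)&(P[...,2]<230)&(np.linalg.norm(P[...,:2]-np.array([588,-25]),axis=2)<20); q=P[h]
print('hinge',len(q),np.percentile(q,[2,50,98],axis=0).round(1).tolist())
f=(d>0)&(P[...,2]>222)&(P[...,2]<232)&(np.linalg.norm(P[...,:2]-np.array([588,-85]),axis=2)<25); q=P[f]
print('clip',len(q),np.percentile(q,[2,50,98],axis=0).round(1).tolist() if len(q) else '')
E
```

```text
time: 22.8
tool_pos: [493.3, -25.7, 293.4]
tcp_rot: [3.142, -0.0, 0.0]
contact_force: [0.2, -0.8, -0.1]
grip_width: 92.1
finger_force: 0.0
[493.2865223  -25.71142683 293.43661617] [ 3.14152207e+00 -4.83657410e-04  1.63349610e-04]
bar slope [-9.52696019e-04 -2.51724762e+01] 977 y at 493,588 [-25.64215532 -25.73266144]
231 [492.74350592 -25.55425493 237.37090193]
hinge 460 [[580.3, -32.9, 223.3], [588.0, -25.9, 224.8], [595.1, -18.3, 226.4]]
clip 904 [[574.8, -91.8, 222.2], [591.3, -85.3, 223.8], [604.7, -79.1, 226.0]]
```

```bash
python3 -m crank '[[[0.8,0,0,1.5,0],[0.7,0,0,3.5,0],[0.6,0,0,5,0],[0.5,0,0,6,0],[0.4,0,0,6.5,0],[0.3,0,0,6.5,0],[0.25,0,0,6.5,0],[0.25,0,0,6.5,0],[0.25,0,0,6.5,0],[0.25,0,0,6.5,0]]]'
python3 - <<'E'
from arc import *
rows((588,-25.7),0,-5,[1.55,1.5,1.42,1.33,1.23,1.13,1.03,.93,.83,.73],493.3,-25.7,0)
print()
yaw=0.8378;rows((588,-25.7),0,-5,[.73],0,0,0)
E
```

```text
time: 23.85
tool_pos: [493.4, -25.8, 228.6]
tcp_rot: [3.141, -0.001, 0.0]
contact_force: [0.3, -0.6, 0.4]
grip_width: 23.3
finger_force: 0.0
1.55 world [493.1 -32.7] row -0.02 0.7 turn -1.2
1.5 world [493.6 -37.4] row 0.03 1.17 turn -4.1
1.42 world [494.8 -44.9] row 0.15 1.92 turn -8.6
1.33 world [496.9 -53.2] row 0.36 2.75 turn -13.8
1.23 world [500.1 -62.2] row 0.68 3.65 turn -19.5
1.13 world [504.2 -70.8] row 1.09 4.51 turn -25.3
1.03 world [509.1 -78.9] row 1.58 5.32 turn -31.0
0.93 world [514.8 -86.5] row 2.15 6.08 turn -36.7
0.83 world [521.3 -93.5] row 2.8 6.78 turn -42.4
0.73 world [528.4 -99.8] row 3.51 7.41 turn -48.2

0.73 world [528.4 -99.8] row 52.84 9.98 turn -48.2
```

```bash
python3 -m crank '[[[0.25,0,0.5,0,-1],[0.25,0,1.1,0,-4],[0.25,0.15,1.9,0,-9],[0.25,0.36,2.75,0,-14],[0.25,0.7,3.65,0,-20],[0.25,1.1,4.5,0,-25],[0.25,1.6,5.3,0,-31],[0.25,2.15,6.1,0,-37],[0.25,2.8,6.8,0,-42],[0.25,3.5,7.4,0,-48]]]'
python3 - <<'E'
from arc import *
y=np.radians(48); rows((588,-25.7),0,-5,[.65,.55,.45,.37,.3,.25,.22,.2,.15,.1],528.3,-99.7,y)
E
```

```text
time: 24.85
tool_pos: [528.2, -100.3, 228.2]
tcp_rot: [-3.141, 0.0, 0.842]
contact_force: [0.1, 0.6, 0.7]
grip_width: 22.6
finger_force: 0.4
0.65 world [ 534.5 -104.4] row 0.07 0.77 turn -4.8
0.55 world [ 542.6 -109.3] row 0.24 1.71 turn -10.5
0.45 world [ 551.2 -113.4] row 0.51 2.62 turn -16.2
0.37 world [ 558.3 -116.1] row 0.79 3.33 turn -20.8
0.3 world [ 564.7 -117.9] row 1.08 3.93 turn -24.8
0.25 world [ 569.3 -119. ] row 1.31 4.34 turn -27.7
0.22 world [ 572.1 -119.5] row 1.46 4.58 turn -29.4
0.2 world [ 574.  -119.8] row 1.57 4.74 turn -30.5
0.15 world [ 578.7 -120.4] row 1.84 5.13 turn -33.4
0.1 world [ 583.5 -120.7] row 2.13 5.51 turn -36.3
```

```bash
python3 -m crank '[[[0.25,0.07,0.77,0,-5],[0.25,0.24,1.7,0,-10],[0.25,0.5,2.6,0,-16],[0.25,0.8,3.3,0,-21],[0.25,1.1,3.9,0,-25],[0.25,1.3,4.3,0,-29],[0.25,1.45,4.55,0,-34],[0.25,1.57,4.7,0,-38],[0.25,1.57,4.7,0,-42],[0.25,1.57,4.7,0,-42]]]'
cat > angA.py <<'E'
from h import *; import sys
from scipy.optimize import least_squares as LS
o=bot.get_obs(); im,d,C=snap('wrist',sys.argv[1]);P=pts(C,d)
H=np.array([588,-25.7]); r=np.linalg.norm(P[...,:2]-H,axis=2)
hs=cv2.cvtColor(im,cv2.COLOR_RGB2HSV)
m=(d>0)&(P[...,2]>218)&(P[...,2]<222.5)&(r>14)&(r<86)&(P[...,1]<-35)&(P[...,0]<596)&((r<45)|(r>73))
p=P[m]
k=np.polyfit(p[:,1],p[:,0],1)
for _ in range(3):
    e=p[:,0]-np.polyval(k,p[:,1]); p=p[abs(e)<5]; k=np.polyfit(p[:,1],p[:,0],1)
print('bar q~',np.arctan(k[0]),len(p),'x at hinge/ball y',np.polyval(k,[-25.7,-120.7]).round(1))
b=(d>0)&(P[...,2]>231)&(P[...,2]<246)&(abs(r-95)<8)&(hs[...,1]<60)&(np.linalg.norm(P[...,:2]-np.array(o['tool_pos'][:2]),axis=2)<10)
q=P[b]
if len(q)>10:
    c=LS(lambda c:np.linalg.norm(q-c,axis=1)-6.5,[*o['tool_pos'][:2],237],loss='soft_l1').x; print('ball',len(q),c.round(1),'q',np.arctan2(588-c[0],-25.7-c[1]))
E
python3 angA.py w9
```

```text
time: 25.85
tool_pos: [573.7, -119.8, 228.1]
tcp_rot: [-3.141, 0.0, 1.572]
contact_force: [0.6, -0.5, -0.5]
grip_width: 23.0
finger_force: 0.0
bar q~ 0.19697764694870573 1196 x at hinge/ball y [587.8 568.8]
ball 418 [ 569.2 -118.6  237.3] q 0.2000200997291011
```

```bash
python3 -m crank '[[[0.25,0,0.2,0,0],[0.25,-0.03,0.4,0,0],[0.25,-0.05,0.6,0,0],[0.25,-0.06,0.8,0,0],[0.25,-0.07,0.9,0,0],[0.25,-0.08,1,0,0],[0.25,-0.08,1.1,0,0],[0.25,-0.08,1.2,0,0],[0.25,-0.08,1.2,0,0],[0.25,-0.08,1.2,0,0]]]'; python3 angA.py w10
```

```text
time: 26.9
tool_pos: [583.5, -121.0, 227.8]
tcp_rot: [-3.136, 0.001, 1.57]
contact_force: [-10.4, -3.3, 2.3]
grip_width: 23.1
finger_force: 4.9
bar q~ 0.10311702696928043 1201 x at hinge/ball y [587.9 578.1]
ball 386 [ 578.1 -119.9  237.2] q 0.1045344809809291
```

```bash
python3 -m crank '[[[0.25,0,0.1,0,0],[0.25,0,0.2,0,0],[0.25,0,0.3,0,0],[0.25,0,0.4,0,0],[0.25,0,0.5,0,0],[0.25,0,0.5,0,0],[0.25,0,0.5,0,0],[0.25,0,0.5,0,0],[0.25,0,0.5,0,0],[0.25,0,0.5,0,0]]]'; python3 angA.py w11
```

```text
time: 27.95
tool_pos: [589.0, -121.7, 228.0]
tcp_rot: [-3.137, 0.002, 1.57]
contact_force: [-8.0, -4.9, 2.1]
grip_width: 22.9
finger_force: 4.0
bar q~ 0.04673380165043192 1201 x at hinge/ball y [588.2 583.7]
ball 379 [ 583.7 -120.3  237.3] q 0.04593411127294415
```

```bash
python3 -m crank '[[[0.25,0.03,0.05,0,0],[0.25,0.06,0.1,0,0],[0.25,0.1,0.15,0,0],[0.25,0.1,0.2,0,0],[0.25,0.1,0.2,0,0],[0.25,0.1,0.2,0,0],[0.25,0.1,0.2,0,0],[0.25,0.1,0.2,0,0],[0.25,0.1,0.2,0,0],[0.25,0.1,0.2,0,0]]]'; python3 angA.py w12
```

```text
time: 29.0
tool_pos: [590.8, -120.9, 228.0]
tcp_rot: [-3.137, 0.002, 1.57]
contact_force: [-8.6, -5.9, 1.9]
grip_width: 23.2
finger_force: 4.3
bar q~ 0.026413124608972192 1194 x at hinge/ball y [588.1 585.6]
ball 398 [ 585.5 -120.4  237.3] q 0.026854974002456147
```

```bash
python3 -m crank '[[[0.25,-0.03,0.03,0,0],[0.25,-0.06,0.06,0,0],[0.25,-0.1,0.1,0,0],[0.25,-0.15,0.12,0,0],[0.25,-0.2,0.15,0,0],[0.25,-0.2,0.15,0,0],[0.25,-0.2,0.15,0,0],[0.25,-0.2,0.15,0,0],[0.25,-0.2,0.15,0,0],[0.25,-0.2,0.15,0,0]]]'; python3 angA.py w13
```

```text
time: 30.05
tool_pos: [592.4, -121.4, 227.8]
tcp_rot: [-3.137, -0.0, 1.57]
contact_force: [-7.1, -1.0, 1.0]
grip_width: 23.0
finger_force: 3.9
bar q~ 0.012049674996093312 1189 x at hinge/ball y [588.3 587.1]
ball 391 [ 587.1 -120.4  237.2] q 0.009361845067088625
```

```bash
python3 -m crank '[[[0.25,0,0.02,0,0],[0.25,0,0.04,0,0],[0.25,0,0.06,0,0],[0.25,0,0.06,0,0],[0.25,0,0.06,0,0],[0.25,0,0.06,0,0],[0.25,0,0.06,0,0],[0.25,0,0.06,0,0],[0.25,0,0.06,0,0],[0.25,0,0.06,0,0]]]'; python3 angA.py w14
```

```text
time: 31.1
tool_pos: [593.0, -121.4, 227.8]
tcp_rot: [-3.137, -0.0, 1.57]
contact_force: [-7.1, -0.7, 2.9]
grip_width: 23.3
finger_force: 3.9
bar q~ 0.004213316052568316 1189 x at hinge/ball y [588.2 587.8]
ball 388 [ 587.7 -120.4  237.3] q 0.0033081354587330093
```

```bash
python3 -m crank '[[[0.25,0,0.02,0,0],[0.25,0,0.04,0,0],[0.25,0,0.06,0,0],[0.25,0,0.06,0,0],[0.25,0,0.06,0,0],[0.25,0,0.06,0,0],[0.25,0,0.06,0,0],[0.25,0,0.06,0,0],[0.25,0,0.06,0,0],[0.25,0,0.06,0,0]]]'; python3 angA.py w15
```

```text
time: 32.15
tool_pos: [593.5, -121.4, 227.8]
tcp_rot: [-3.137, -0.0, 1.57]
contact_force: [-8.5, -1.1, 1.7]
grip_width: 23.0
finger_force: 4.1
bar q~ -0.0007099990423732901 1182 x at hinge/ball y [588.2 588.2]
ball 384 [ 588.1 -120.5  237.3] q -0.0013742598820022391
```

The force turned up (7.1 → 8.5 N) with the angle reading ≈0, so the hook is home. I'll back off to centre, lift clear and check everything.

```bash
python3 -m crank '[[[0.25,0,-0.2,0,0],[0.25,0,-0.5,0,0],[0.25,0,-0.65,0,0],[0.28,0,-0.65,0,0],[0.28,0,-0.65,-0.5,0],[0.28,0,-0.65,-2,0],[0.28,0,-0.65,-4,0],[0.5,1.5,-1.5,-7,0],[0.8,3,-3,-10,0],[0.8,4,-4,-11,0]]]'; python3 -m crank '[[[0.8,1,0,0,0],[0.8,2,0,0,0],[0.8,4,0,0,0],[0.8,6,0,0,0],[0.8,8,0,0,0],[0.8,9,0,0,0],[0.8,9,0,0,0],[0.8,9,0,0,0],[0.8,9,0,0,0],[0.8,9,0,0,0]]]'; python3 angA.py w16; python3 - <<'E'
from h import *
im,d,C=load('w16');P=pts(C,d)
m=(d>0)&(P[...,2]>217)&(P[...,2]<223)&(P[...,0]>495)&(P[...,0]<575)&(abs(P[...,1]-178)<12)
p=P[m]
if len(p)>20: k=np.polyfit(p[:,0],p[:,1],1); print('b slope',k, m.sum())
b=(d>0)&(np.linalg.norm(P-np.array([493.4,174,237]),axis=2)<14)&(P[...,2]>238);print('ball b',np.median(P[b],0))
b=(d>0)&(np.linalg.norm(P-np.array([588,-120.7,237]),axis=2)<14)&(P[...,2]>231);print('ball a',np.median(P[b],0))
im,d,C=snap('scene','s6')
a=cv2.resize(im[130:290,210:420],(760,579),interpolation=cv2.INTER_CUBIC)
cv2.imwrite('pics/s6b.png',cv2.convertScaleAbs(a[:,:,::-1],alpha=1.6,beta=15))
E
```

```text
time: 33.2
tool_pos: [555.7, -80.7, 341.9]
tcp_rot: [3.136, 0.001, 1.571]
contact_force: [0.7, -0.1, 0.1]
grip_width: 45.0
finger_force: 0.0
time: 34.2
tool_pos: [555.4, 7.9, 338.1]
tcp_rot: [-3.141, 0.0, 1.57]
contact_force: [0.0, 0.1, -0.0]
grip_width: 73.3
finger_force: 0.0
bar q~ 0.0020921117374913764 225 x at hinge/ball y [587.9 587.7]
ball b [nan nan nan]
ball a [ 587.6462928  -117.13321744  241.03305712]
  return _methods._mean(a, axis=axis, dtype=dtype,
  ret = um.true_divide(
```

View pics/s6b.png

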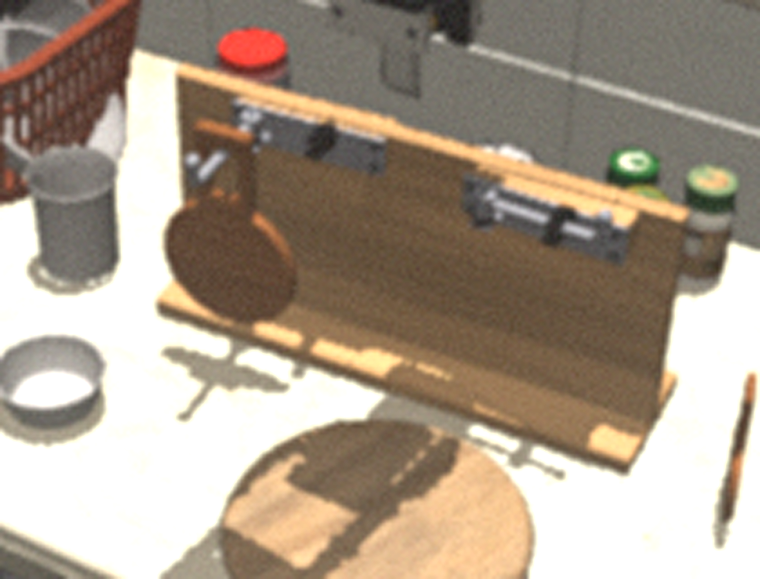

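The board hangs upright on hook_b (board at (230,250), ball at (193,160)), and hook_a is folded in its clip (bar from (485,205) to (605,222)). One more offline check of hook_b's angle after release, using the picture taken then.

```bash
python3 - <<'E'
from h import *
from scipy.optimize import least_squares as LS
for t in ['w4','w7','s5','s6']:
    im,d,C=load(t);P=pts(C,d);hs=cv2.cvtColor(im,cv2.COLOR_RGB2HSV)
    b=(d>0)&(np.linalg.norm(P-np.array([493.4,173.5,237]),axis=2)<13)&(P[...,2]>231)&(hs[...,1]<70)
    q=P[b]
    if len(q)>5: print(t,len(q),LS(lambda c:np.linalg.norm(q-c,axis=1)-6.5,[493,174,237],loss='soft_l1').x.round(1))
E
```

```text
w4 520 [493.5 173.1 237.4]
w7 202 [493.5 173.3 237.3]
s5 16 [492.4 174.6 236.5]
s6 16 [492.  174.5 238. ]
```

The ball hasn't moved from where it sat at the stop, so I'm handing in.

```bash
python3 -c "from plant import bot; print(bot.close_job())"
```

```text
the job is handed in; nothing more can be done
None
```

I handed the job in at about 34 s of the 72 allowed: the board hangs on the left hook, which is out at its stop, and the emptied right hook is folded home in its clip (angle about 0.002 rad); no verdict was returned.

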